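# Sort packing wedges into their trays as level pairs

## Robot

A 6-joint arm with a two-finger parallel gripper is mounted at the origin on a cart in front of the work surface, level with it; the furniture and walls round the work are solid. World frame = base frame: x ahead of the robot, y to its left, z up, the work surface at z = 0. Lengths are in m, angles in rad, forces in N, time in s.
With the tool pointing down it reaches from about 0.375 to 0.925 m from the base axis. Payload 5.7 kg.
Tool frame: the origin (TCP) lies between the finger pads; the fingertips stand 11 mm ahead of it and the grasp point (between the pads) lies 8 mm behind it; z points along the fingers, y is the line along which they close (so a half turn about z gives the same grasp; the last joint's range is limited). The gripper opens to 85 mm and grips with 20 to 120 N. Pads are 22 mm wide; open, the fingers measure 114 mm over their backs; the gripper's body (76 mm by 85 mm) begins 54 mm behind the grasp point. The pads swing forward as they close: fully open they stand 13 mm farther back than shut.
Start: joints at [-1.226, 0.359, 1.51, -0, 1.272, -0.115], TCP at [0.266, -0.538, 0.242] pointing down, gripper open.
Joint ranges: [-2.97, 2.97], [-1.01, 2.36], [0.21, 2.38], [-0.96, 4.11], [0.2, 2.71], [-2.98, 2.98]. Speed limits (rad/s): [2.39, 2.39, 3.14, 3.14, 3.14, 3.14].

## Interface

Orientations are given as a unit quaternion [w, x, y, z].
In Python, from rig import arm gives the robot as it stands.
- The arm moves only by the tool move_arm, never from a script. Its arguments are lists of equal length, an entry for each row: "slide": the shift along the tool's x, y, z in cm, a list of three; "delta_rot": the turn, a rotation vector about the tool's x, y, z in rad, a list of three. A call has exactly 10 rows; each row is the pose to reach, as a shift and turn from the pose commanded when the call began, along the tool's axes at that moment; what a row does not reach only later rows make up. A row lasts 1/12 s, in which the tool goes at most 41.7 mm and 7.16 degrees, less where a joint would pass 70% of its speed; a pose out of reach is approached as far as the arm can. A call with a gripper value outside its range is refused whole. "hand" is the opening, from 0 (shut) to 1 (fully open), set as the call begins (left out, the last holds). The fingers move at their own pace and stop on an object; the grip force is fixed at half the most. Time passes only in rows, so rows that repeat a pose let the fingers close, or fill a call up. It gives the time, the measured TCP pose, the force, the opening and the grip force at its end, in the units of the state.
- arm.observe(): the state, without advancing time (a new reading comes with each control period).
- arm.get_image(name): name is "side" or "top"; returns (picture, depth): 400x640x3 uint8, red, green, blue; 400x640 float32, m along the optical axis (not along the pixel's ray), 0 where there is no reading.
- arm.camera_params(name): a dict with "mtx" (3x3 intrinsics, pixels), "k1" (the pictures are not rectified: a ray, as slopes to the right and down, at radius r is drawn at 1 + k1 r^2 times it, then the intrinsics apply), "pose" (4x4, takes a point from camera to world coordinates). Camera axes: x right, y up, looking along -z (the intrinsics and any distortion apply to the point x, -y, -z); pixel columns grow to the right and rows downward; lengths in m; the calibration is good to about 2 mm. A picture is of the moment at which its call begins. camera_params takes no time and is no camera call.
- arm.close_job(): hands the job in; it is judged then, once.
The state is a dict: "t": time; "joints": joint angles; "dq": joint speeds; "joint_efforts": joint torques, N m; "position": TCP position; "orientation": TCP orientation; "contact_force": force on the tool from outside, world axes, zero at the start; "ft_torque": the same for the moment, N m; "opening": finger opening in m; "finger_force": force on a finger pad.
Only numpy, scipy, OpenCV 4.12 (cv2) and the standard library are available. Lean on these libraries where they do the work, as an engineer would, in place of code of your own. Each camera call takes 0.05 s, during which the arm holds its last target. There are 200 camera calls.

## Task

Put the three loose wooden packing wedges away by size: the big one in the long tray on top of the big wedge already lying there, the two small ones in the short tray, one on the other. In each tray the two wedges must lie head to tail, the thin end of the upper one on the thick end of the lower one, resting fully on its slope so that the pair is level on top, square to the tray and one straight above the other, with both wedges pushed home against the tray's high back wall. Leave the tin, the tape roll and the pen where they are.

Things in the scene. Friction and masses are not known exactly. Their poses are not given: they have to be found in the camera images.
- long_tray: the longer tray, with one big wedge lying in it, grey plastic, fixed to the desk; inside 150 mm long and 130 mm wide. Origin: centre of its underside; x points to the back wall, away from the robot. Floor 4 mm thick, so its top is at z = 4 mm; inner face of the back wall at x = +75 mm, 56 mm high; front lip 10 mm, side rims 14 mm high (36 mm in the last 30 mm next to the back wall), walls 4 mm thick.
- short_tray: the shorter tray, empty, grey plastic, fixed to the desk; inside 120 mm long and 130 mm wide. Origin: centre of its underside; x points to the back wall, away from the robot. Floor 4 mm thick, so its top is at z = 4 mm; inner face of the back wall at x = +60 mm, 56 mm high; front lip 10 mm, side rims 14 mm high (36 mm in the last 30 mm next to the back wall), walls 4 mm thick.
- big_wedge_laid: big packing wedge of plain light wood, 120 mm long, 46 mm wide, with a flat underside; 36 mm thick at the butt (thick end), 12 mm at the toe (thin end), so its top slopes 0.197 rad. Origin: centre of the underside; x runs along the underside towards the toe, z square to the underside, upwards, y across the width. About 0.11 kg. It lies flat in the long tray with its toe towards the back wall, 5 to 20 mm short of it.
- big_wedge_laid_toe (a point): lower edge of the toe of the big wedge in the tray, mid-width: [0.06, 0, 0] in its frame
- big_wedge_laid_butt (a point): upper edge of the butt of the big wedge in the tray, mid-width: [-0.06, 0, 0.034] in its frame
- big_wedge: big packing wedge of plain light wood, 120 mm long, 46 mm wide, with a flat underside; 36 mm thick at the butt (thick end), 12 mm at the toe (thin end), so its top slopes 0.197 rad. Origin: centre of the underside; x runs along the underside towards the toe, z square to the underside, upwards, y across the width. About 0.11 kg. It lies loose on the desk on its underside.
- big_wedge_toe (a point): lower edge of the toe of the loose big wedge, mid-width: [0.06, 0, 0] in its frame
- big_wedge_butt (a point): upper edge of the butt of the loose big wedge, mid-width: [-0.06, 0, 0.034] in its frame
- small_wedge_1: small packing wedge of plain light wood, 80 mm long, 34 mm wide, with a flat underside; 28 mm thick at the butt (thick end), 12 mm at the toe (thin end), so its top slopes 0.197 rad. Origin: centre of the underside; x runs along the underside towards the toe, z square to the underside, upwards, y across the width. About 0.06 kg. It lies loose on the desk on its underside; the two small wedges are alike.
- small_wedge_1_toe (a point): lower edge of the toe of the small wedge 1, mid-width: [0.04, 0, 0] in its frame
- small_wedge_1_butt (a point): upper edge of the butt of the small wedge 1, mid-width: [-0.04, 0, 0.026] in its frame
- small_wedge_2: small packing wedge of plain light wood, 80 mm long, 34 mm wide, with a flat underside; 28 mm thick at the butt (thick end), 12 mm at the toe (thin end), so its top slopes 0.197 rad. Origin: centre of the underside; x runs along the underside towards the toe, z square to the underside, upwards, y across the width. About 0.06 kg. It lies loose on the desk on its underside; the two small wedges are alike.
- small_wedge_2_toe (a point): lower edge of the toe of the small wedge 2, mid-width: [0.04, 0, 0] in its frame
- small_wedge_2_butt (a point): upper edge of the butt of the small wedge 2, mid-width: [-0.04, 0, 0.026] in its frame
- pot: bystander: small round tin, 67 mm across, 24 mm high, loose; origin at the centre of its underside
- tape_roll: bystander: roll of tan tape lying flat, 100 mm across, 25 mm high, loose; origin at the centre of its underside
- pen: bystander: black pen lying on the grey mat, 145 mm long, 9 mm high, loose

How it is judged:
At the end, for the whole second after the job is handed in: Big pair in the long tray, small pair in the short one: lower flat on the floor, upper seated on its slope (height within 5 mm), toe over butt within 15 mm, 10 mm off sideways at most, square to the tray within 0.14 rad, rear ends within 5 mm of the back wall, at rest; either mate may be lower (((z of big_wedge_laid in the frame of long_tray between 0.001 and 0.008 m and angle between big_wedge_laid's own z axis and vertical below 0.06 rad and angle between the y axis of each of big_wedge_laid, big_wedge and the y axis of long_tray, either way round below 0.14 rad and x of any of big_wedge_laid_toe, big_wedge_laid_butt in the frame of long_tray above 0.07 m and y of big_wedge_laid in the frame of long_tray between -0.065 and 0.065 m and x of big_wedge_toe in the frame of big_wedge_laid between -0.075 and -0.045 m and z of big_wedge in the frame of big_wedge_laid between 0.019 and 0.029 m and angle between big_wedge's own z axis and vertical between 0.14 and 0.26 rad and x of any of big_wedge_toe, big_wedge_butt in the frame of long_tray above 0.07 m and y of big_wedge in the frame of big_wedge_laid between -0.01 and 0.01 m and linear speed of each of big_wedge_laid, big_wedge below 0.02 m/s) or (z of big_wedge in the frame of long_tray between 0.001 and 0.008 m and angle between big_wedge's own z axis and vertical below 0.06 rad and angle between the y axis of each of big_wedge, big_wedge_laid and the y axis of long_tray, either way round below 0.14 rad and x of any of big_wedge_toe, big_wedge_butt in the frame of long_tray above 0.07 m and y of big_wedge in the frame of long_tray between -0.065 and 0.065 m and x of big_wedge_laid_toe in the frame of big_wedge between -0.075 and -0.045 m and z of big_wedge_laid in the frame of big_wedge between 0.019 and 0.029 m and angle between big_wedge_laid's own z axis and vertical between 0.14 and 0.26 rad and x of any of big_wedge_laid_toe, big_wedge_laid_butt in the frame of long_tray above 0.07 m and y of big_wedge_laid in the frame of big_wedge between -0.01 and 0.01 m and linear speed of each of big_wedge, big_wedge_laid below 0.02 m/s)) and ((z of small_wedge_1 in the frame of short_tray between 0.001 and 0.008 m and angle between small_wedge_1's own z axis and vertical below 0.06 rad and angle between the y axis of each of small_wedge_1, small_wedge_2 and the y axis of short_tray, either way round below 0.14 rad and x of any of small_wedge_1_toe, small_wedge_1_butt in the frame of short_tray above 0.055 m and y of small_wedge_1 in the frame of short_tray between -0.065 and 0.065 m and x of small_wedge_2_toe in the frame of small_wedge_1 between -0.055 and -0.025 m and z of small_wedge_2 in the frame of small_wedge_1 between 0.015 and 0.025 m and angle between small_wedge_2's own z axis and vertical between 0.14 and 0.26 rad and x of any of small_wedge_2_toe, small_wedge_2_butt in the frame of short_tray above 0.055 m and y of small_wedge_2 in the frame of small_wedge_1 between -0.01 and 0.01 m and linear speed of each of small_wedge_1, small_wedge_2 below 0.02 m/s) or (z of small_wedge_2 in the frame of short_tray between 0.001 and 0.008 m and angle between small_wedge_2's own z axis and vertical below 0.06 rad and angle between the y axis of each of small_wedge_2, small_wedge_1 and the y axis of short_tray, either way round below 0.14 rad and x of any of small_wedge_2_toe, small_wedge_2_butt in the frame of short_tray above 0.055 m and y of small_wedge_2 in the frame of short_tray between -0.065 and 0.065 m and x of small_wedge_1_toe in the frame of small_wedge_2 between -0.055 and -0.025 m and z of small_wedge_1 in the frame of small_wedge_2 between 0.015 and 0.025 m and angle between small_wedge_1's own z axis and vertical between 0.14 and 0.26 rad and x of any of small_wedge_1_toe, small_wedge_1_butt in the frame of short_tray above 0.055 m and y of small_wedge_1 in the frame of small_wedge_2 between -0.01 and 0.01 m and linear speed of each of small_wedge_2, small_wedge_1 below 0.02 m/s))); the robot touches nothing.
It fails at once if the tin is moved by more than 25 mm (distance of pot from where it was at the start of the episode above 0.025 m).
It fails at once if the tape roll is moved by more than 25 mm (distance of tape_roll from where it was at the start of the episode above 0.025 m).
It fails at once if the pen is moved by more than 25 mm (distance of pen from where it was at the start of the episode above 0.025 m).
It also fails if it takes over 72 s, if anything falls off the work surface, if the arm or the gripper's body presses on something with over 40 N, if the wrist force passes 120 N, or if a joint passes its speed limit or range.

## Working session

There is one attempt and no reset: what is moved stays moved. The work goes in short steps, Python scripts to look and compute and a tool call to move; the robot and the scene stay as the last step left them, time stands still between calls to the robot, and variables do not carry over. Pictures are saved under pics/ and viewed, at most 10 in all, crops included, and the job is handed in when it is done.

Besides the shell and the picture viewer there is one more tool, called after "Emit:" by a JSON object that holds its "api" and its "payload". move_arm: Moves the arm, as the interface text tells. Its arguments: {"type":"object","properties":{"slide":{"type":"array"},"delta_rot":{"type":"array"},"hand":{"type":"number"}},"required":["slide","delta_rot"]}

```bash
mkdir -p pics; ls
python3 - <<'E'
from rig import arm
import cv2,numpy as np
for n in("top","side"):
    im,d=arm.get_image(n); cv2.imwrite(f"pics/{n}0.png",im[:,:,::-1]); np.savez(f"{n}0.npz",im=im,d=d)
    p=arm.camera_params(n); print(n,p)
s=arm.observe(); print(s)
E
```

```text
pics
top {'mtx': array([[466.357258  ,   0.        , 313.46782692],
       [  0.        , 466.357258  , 203.55546367],
       [  0.        ,   0.        ,   1.        ]]), 'k1': -0.07074201164682206, 'pose': array([[ 2.22135741e-02,  9.98444853e-01, -5.11315216e-02,
         4.81938448e-01],
       [-9.99751568e-01,  2.22782365e-02,  6.94973053e-04,
         7.49544362e-02],
       [ 1.83301240e-03,  5.11033811e-02,  9.98691686e-01,
         1.39949777e+00],
       [ 0.00000000e+00,  0.00000000e+00,  0.00000000e+00,
         1.00000000e+00]])}
side {'mtx': array([[367.80051011,   0.        , 321.13368042],
       [  0.        , 367.80051011, 200.28758141],
       [  0.        ,   0.        ,   1.        ]]), 'k1': -0.04393097598277779, 'pose': array([[-9.99912563e-01, -1.11276293e-02,  7.14431589e-03,
         5.26834617e-01],
       [ 1.31927508e-02, -8.76375050e-01,  4.81448568e-01,
         5.20222595e-01],
       [ 9.03719014e-04,  4.81500725e-01,  8.76445227e-01,
         8.56057515e-01],
       [ 0.00000000e+00,  0.00000000e+00,  0.00000000e+00,
         1.00000000e+00]])}
{'t': 0.1, 'joints': array([-1.22599511e+00,  3.59329062e-01,  1.51172984e+00,  5.38855443e-05,
        1.27250576e+00, -1.15086767e-01]), 'dq': array([-0.00043223, -0.00110583, -0.00251011,  0.00218723, -0.00081836,
        0.0005593 ]), 'joint_efforts': array([-4.18586908e-01, -5.26375043e+01, -2.86864382e+01, -6.90031727e-02,
        9.50238900e-03,  1.46026338e-05]), 'position': array([ 0.26604303, -0.53686586,  0.24144519]), 'orientation': array([-9.82455239e-04,  9.73680499e-01,  2.27915143e-01, -8.74250017e-05]), 'contact_force': array([-0.48424395,  0.08253262,  0.11602932]), 'ft_torque': array([-0.017463  , -0.03823482,  0.08003116]), 'finger_force': 0.0, 'opening': 0.08525376111955164}
```

```bash
python3 -c "
import cv2,numpy as np
a=cv2.imread('pics/top0.png');b=cv2.imread('pics/side0.png');print(a.shape)"
```

```text
(400, 640, 3)
```

View pics/top0.png

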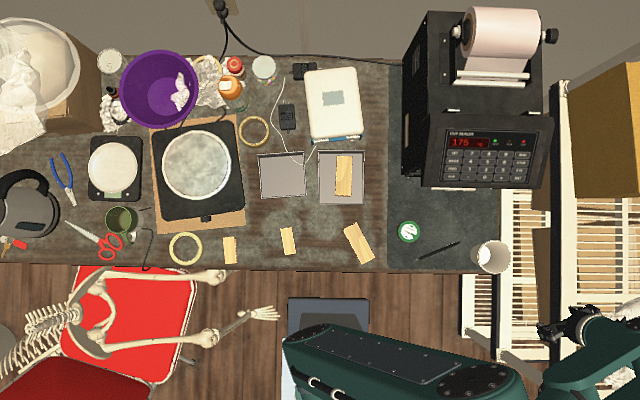

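View pics/side0.png

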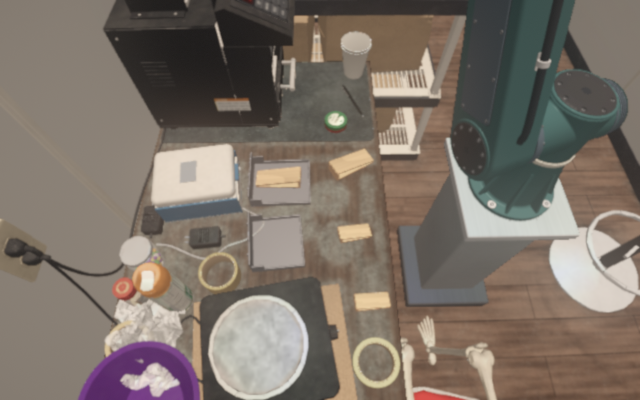

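The top view shows the loose big wedge at (359,242), the small ones at (288,241) and (230,250). The long tray with the laid wedge is at (342,177) and the short tray at (282,175). The tin is at (409,231), the pen at (438,250) and the tape roll at (185,248). The side view shows the same layout.

```bash
cat > h.py <<'E'
import numpy as np,cv2
from rig import arm
def grab(n): return arm.get_image(n)
def world(n,d,pts=None,z=None):
    """pts Nx2 pixels (default all) -> world points by depth, or on plane z"""
    p=arm.camera_params(n);K=p["mtx"];T=p["pose"]
    if pts is None:
        v,u=np.mgrid[0:400,0:640]; pts=np.stack([u.ravel(),v.ravel()],1)
    pts=np.asarray(pts,float)
    s=cv2.undistortPoints(pts.reshape(-1,1,2),K,np.array([p["k1"],0,0,0,0.])).reshape(-1,2)
    ray=np.c_[s[:,0],-s[:,1],-np.ones(len(s))]@T[:3,:3].T; o=T[:3,3]
    if z is not None: return o+ray*((z-o[2])/ray[:,2])[:,None]
    i=np.round(pts).astype(int); return o+ray*d[i[:,1],i[:,0]][:,None]
def wood(im):
    h=cv2.cvtColor(im,cv2.COLOR_RGB2HSV)
    return cv2.inRange(h,(10,60,150),(28,255,255))
def blobs(n,im,d,box,amin=80):
    m=wood(im); k=np.zeros_like(m); x0,y0,x1,y1=box; k[y0:y1,x0:x1]=m[y0:y1,x0:x1]
    N,L,st,c=cv2.connectedComponentsWithStats(k)
    for i in range(1,N):
        if st[i,4]<amin: continue
        v,u=np.nonzero(L==i); P=world(n,d,np.c_[u,v]); yield c[i],P
def desc(P):
    ok=np.isfinite(P).all(1)&(P[:,2]>.004)&(P[:,2]<.15); P=P[ok]
    (cx,cy),(w,h),a=cv2.minAreaRect((P[:,:2]*1000).astype(np.float32))
    if w<h: a+=90; w,h=h,w
    A=np.c_[P[:,:2]-P[:,:2].mean(0),np.ones(len(P))]; g=np.linalg.lstsq(A,P[:,2],rcond=None)[0]
    a=np.radians(a)
    ax=np.array([np.cos(a),np.sin(a)])
    if ax@g[:2]>0: ax=-ax   # toe direction: downhill
    return dict(c=(round(cx),round(cy)),mean=(P[:,:2].mean(0)*1000).round(1),L=round(w,1),W=round(h,1),toe=round(float(np.degrees(np.arctan2(ax[1],ax[0]))),1),slope=g[:2].round(3),z=np.percentile(P[:,2]*1000,[2,50,98]).round(),n=len(P))
E
python3 - <<'E'
from h import *
for n,box in(("top",(205,145,390,275)),("side",(240,140,395,320))):
    f=np.load(n+"0.npz");im,d=f["im"],f["d"]; print(n,(d==0).mean())
    for c,P in blobs(n,im,d,box): print(c.round(),desc(P))
# trays: depth-based walls in top
f=np.load("top0.npz");im,d=f["im"],f["d"];P=world("top",d).reshape(400,640,3)
for name,(x0,y0,x1,y1) in dict(long=(312,140,372,210),short=(250,143,312,206)).items():
    Q=P[y0:y1,x0:x1].reshape(-1,3)
    hs=cv2.cvtColor(im,cv2.COLOR_RGB2HSV)[y0:y1,x0:x1].reshape(-1,3)
    g=(hs[:,1]<45)&(hs[:,2]>70)&(np.abs(Q[:,2]-.004)<.01)
    print(name,g.sum(), cv2.minAreaRect((Q[g,:2]*1000).astype(np.float32)),np.percentile(Q[g]*1000,[1,50,99],axis=0).round())
    b=Q[(Q[:,2]>.040)&(Q[:,2]<.07)]; print(' back wall',len(b), np.median(b,0), cv2.minAreaRect((b[:,:2]*1000).astype(np.float32)) if len(b)>3 else '')
# bystanders
for n,(x,y) in dict(tin=(409,231),pen=(438,250)).items(): print(n,world("top",d,[(x,y)]))
E
```

```text
top 0.00401953125
[343. 176.] {'c': (639, -14), 'mean': array([636.7, -12.7]), 'L': 121.7, 'W': 49.2, 'toe': -1.2, 'slope': array([-0.18 ,  0.004]), 'z': array([ 9., 29., 42.]), 'n': 630}
[227. 220.] {'c': (500, 339), 'mean': array([499.5, 331.2]), 'L': 122.8, 'W': 48.4, 'toe': -81.5, 'slope': array([0.004, 0.013]), 'z': array([ 4.,  6., 12.]), 'n': 312}
[359. 243.] {'c': (438, -62), 'mean': array([438.7, -62. ]), 'L': 121.5, 'W': 46.1, 'toe': -150.1, 'slope': array([0.174, 0.084]), 'z': array([10., 24., 38.]), 'n': 615}
[288. 240.] {'c': (441, 148), 'mean': array([441.5, 147.4]), 'L': 80.6, 'W': 34.5, 'toe': -169.5, 'slope': array([0.197, 0.057]), 'z': array([ 8., 21., 31.]), 'n': 293}
[230. 250.] {'c': (410, 320), 'mean': array([410.4, 319.3]), 'L': 80.7, 'W': 35.7, 'toe': -175.5, 'slope': array([0.178, 0.104]), 'z': array([ 7., 20., 30.]), 'n': 326}
side 0.0039375
[351. 162.] {'c': (435, -60), 'mean': array([437.5, -56. ]), 'L': 119.8, 'W': 48.6, 'toe': -149.9, 'slope': array([ 0.22, -0.05]), 'z': array([ 5., 22., 34.]), 'n': 658}
[279. 178.] {'c': (636, -21), 'mean': array([631.4
[... 659 characters left out ...]
, 4.021965026855469), (206.64280700683594, 152.67483520507812), 1.2840039730072021) [[550. -71.  -2.]
 [625.  16.   5.]
 [720.  78.  13.]]
 back wall 198 [0.70848236 0.00289326 0.05121129] ((675.9737548828125, -14.790420532226562), (179.97975158691406, 130.38526916503906), 25.64073944091797)
short 1925 ((641.1948852539062, 161.1787567138672), (188.02268981933594, 155.60813903808594), 1.2813235521316528) [[561.  87.  -3.]
 [632. 167.   5.]
 [699. 236.  13.]]
 back wall 139 [0.69788278 0.19183864 0.05213149] ((705.31689453125, 174.03488159179688), (44.34398651123047, 178.54786682128906), 1.1134225130081177)
tin [[ 0.47747792 -0.20968902  0.02570631]]
pen [[ 0.42257339 -0.30051923  0.01170829]]
```

```bash
python3 -c "
import cv2
a=cv2.imread('pics/top0.png')[135:275,210:390];cv2.imwrite('pics/c1.png',cv2.resize(a,None,fx=4.2,fy=4.2,interpolation=cv2.INTER_CUBIC))"
```

```text
(no output)
```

View pics/c1.png

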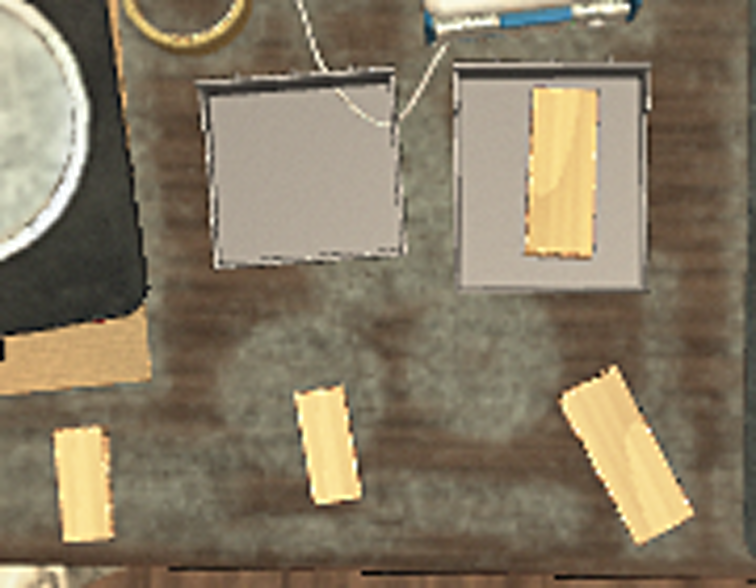

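The crop shows both trays clearly. The short tray's front corners are at crop (217,266) and (405,254) and its back ones at (200,82) and (393,70). The long tray's are (458,289), (643,290), (455,66) and (650,66). The laid wedge's toe points to the back.

```bash
cat >> h.py <<'E'
from scipy.spatial.transform import Rotation as R
def to(x,y,z,phi,tilt=0,cmd=None):
    """slide (cm) and rotvec to reach tool pose: phi=heading of tool x (deg), tilt about tool y (rad)"""
    s=arm.observe(); q=s["orientation"]; R0=R.from_quat([q[1],q[2],q[3],q[0]])
    p=np.radians(phi); R1=R.from_matrix(np.array([[np.cos(p),np.sin(p),0],[np.sin(p),-np.cos(p),0],[0,0,-1]]).astype(float))*R.from_rotvec([0,tilt,0])
    sl=R0.inv().apply(np.array([x,y,z])-s["position"])*100
    print("slide",sl.round(2),"rot",(R0.inv()*R1).as_rotvec().round(3),"up",R0.inv().apply([0,0,1]).round(3)); return sl
def st():
    s=arm.observe(); print("t",round(s["t"],2),s["position"].round(4),"q6",s["joints"][5].round(2),"F",s["contact_force"].round(1),"open",round(s["opening"],4),"ff",round(s["finger_force"],1))
E
python3 - <<'E'
from h import *
o=np.array([210,135]);
C=dict(short=[(217,266),(405,254),(200,82),(393,70)],long=[(458,289),(643,290),(455,66),(650,66)])
for k,v in C.items():
    v=(np.array(v)+.5)/4.2+o-.5
    F=world("top",None,v[:2],.012); B=world("top",None,v[2:],.056)
    print(k,(F*1000).round(),(B*1000).round())
    d=F[0]-F[1]; b=B[0]-B[1]; s=(B-F).mean(0)
    print(' widths',np.linalg.norm(d).round(4),np.linalg.norm(b).round(4),'len',np.linalg.norm(s[:2]).round(4),'yaw front',np.degrees(np.arctan2(-d[0],d[1])).round(1),'back',np.degrees(np.arctan2(-b[0],b[1])).round(1),'sides',np.degrees(np.arctan2(s[1],s[0])).round(1),'centre',((F+B).mean(0)/2*1000*1).round() )
to(.440,-.061,.12,30);
E
```

```text
short [[566. 230.  12.]
 [578.  97.  12.]] [[691. 241.  56.]
 [702. 107.  56.]]
 widths 0.1338 0.1338 len 0.1248 yaw front 4.9 back 4.8 sides 4.8 centre [634. 169.  34.]
long [[554.  59.  12.]
 [556. -73.  12.]] [[706.  64.  56.]
 [709. -71.  56.]]
 widths 0.1314 0.135 len 0.1526 yaw front 1.0 back 1.3 sides 1.5 centre [631.  -5.  34.]
slide [ 36.71 -34.9   12.22] rot [-0.002 -0.    -0.064] up [ 0.    -0.002 -1.   ]
```

Emit:
{"api": "move_arm", "payload": {"slide": [[36.7,-34.9,3],[36.7,-34.9,3],[36.7,-34.9,3],[36.7,-34.9,3],[36.7,-34.9,3],[36.7,-34.9,3],[36.7,-34.9,3],[36.7,-34.9,3],[36.7,-34.9,3],[36.7,-34.9,3]], "delta_rot": [[0,0,0.436],[0,0,0.436],[0,0,0.436],[0,0,0.436],[0,0,0.436],[0,0,0.436],[0,0,0.436],[0,0,0.436],[0,0,0.436],[0,0,0.436]], "hand": 0.75}}

```text
t: 0.93
position: [0.4092, -0.1451, 0.2175]
orientation: [-0.0, 1.0, 0.012, -0.0]
contact_force: [1.0, -1.1, -0.1]
opening: 0.0641
finger_force: 0.0
```

```bash
python3 -c "
from h import *
st();to(.628,-.013,.08,1.3);to(.628,-.013,.017,1.3)"
```

```text
t 0.93 [ 0.4092 -0.1451  0.2175] q6 1.05 F [ 1.  -1.1 -0.1] open 0.0641 ff 0.0
slide [ 22.18 -12.69  13.75] rot [-0.     0.     0.001] up [-0. -0. -1.]
slide [ 22.18 -12.69  20.05] rot [-0.     0.     0.001] up [-0. -0. -1.]
```

Emit:
{"api": "move_arm", "payload": {"slide": [[22.2,-12.7,8],[22.2,-12.7,8],[22.2,-12.7,8],[22.2,-12.7,8],[22.2,-12.7,8],[22.2,-12.7,8],[22.2,-12.7,12],[22.2,-12.7,13],[22.2,-12.7,13],[22.2,-12.7,13]], "delta_rot": [[0,0,0],[0,0,0],[0,0,0],[0,0,0],[0,0,0],[0,0,0],[0,0,0],[0,0,0],[0,0,0],[0,0,0]]}}

```text
t: 1.77
position: [0.6267, -0.0145, 0.0863]
orientation: [-0.0, 1.0, 0.012, -0.002]
contact_force: [0.8, -0.8, 0.2]
opening: 0.0641
finger_force: 0.0
```

Run:
```python
from h import *
st();to(.628,-.013,.017,1.3)
im,d=grab("side");cv2.imwrite("pics/s1.png",cv2.resize(im[130:290,220:420,::-1],None,fx=3.5,fy=3.5,interpolation=cv2.INTER_CUBIC))
```

```text
t 1.77 [ 0.6267 -0.0145  0.0863] q6 1.41 F [ 0.8 -0.8  0.2] open 0.0641 ff 0.0
slide [ 0.16 -0.14  6.93] rot [-0.001  0.004  0.002] up [-0.004 -0.001 -1.   ]
```

View pics/s1.png

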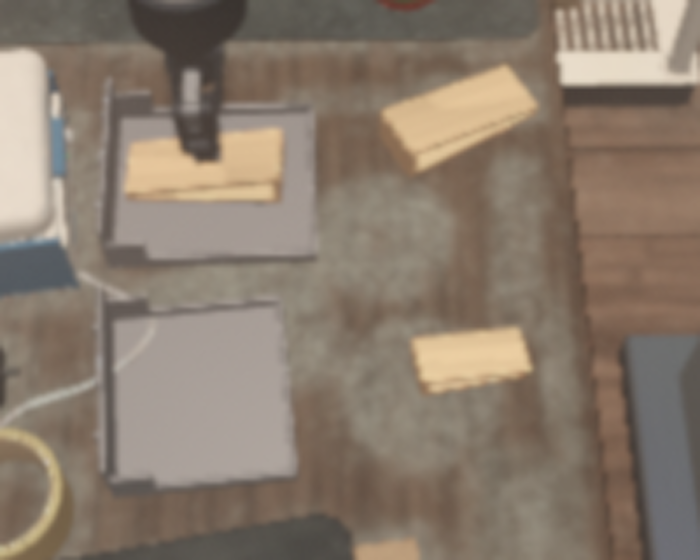

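The gripper hangs over the laid wedge: its fingertip is at crop (205,150) and the wedge spans (125–280, 130–200). I'm descending and closing.

Emit:
{"api": "move_arm", "payload": {"slide": [[0.1,0,2],[0.1,-0.1,4],[0.1,-0.1,6],[0.1,-0.1,7],[0.1,-0.1,7],[0.1,-0.1,7],[0.1,-0.1,7],[0.1,-0.1,7],[0.1,-0.1,7],[0.1,-0.1,7]], "delta_rot": [[0,0,0],[0,0,0],[0,0,0],[0,0,0],[0,0,0],[0,0,0],[0,0,0],[0,0,0],[0,0,0],[0,0,0]]}}

```text
t: 2.65
position: [0.6297, -0.0138, 0.0186]
orientation: [0.0, 1.0, 0.012, 0.001]
contact_force: [-0.0, -0.6, -0.1]
opening: 0.0637
finger_force: 0.0
```

Emit:
{"api": "move_arm", "payload": {"slide": [[0,0,0],[0,0,0],[0,0,0],[0,0,0],[0,0,0],[0,0,0],[0,0,0],[0,0,0],[0,0,0],[0,0,0]], "delta_rot": [[0,0,0],[0,0,0],[0,0,0],[0,0,0],[0,0,0],[0,0,0],[0,0,0],[0,0,0],[0,0,0],[0,0,0]], "hand": 0.3}}

```text
t: 3.48
position: [0.6293, -0.0137, 0.0186]
orientation: [-0.0, 1.0, 0.012, 0.0]
contact_force: [-2.3, -0.1, 7.0]
opening: 0.045
finger_force: 65.7
```

Emit:
{"api": "move_arm", "payload": {"slide": [[0.15,0,0],[0.3,0,0],[0.45,0,0],[0.6,0,0],[0.7,0,0],[0.8,0,0],[0.9,0,0],[1.0,0,0],[1.1,0,0],[1.2,0,0]], "delta_rot": [[0,0,0],[0,0,0],[0,0,0],[0,0,0],[0,0,0],[0,0,0],[0,0,0],[0,0,0],[0,0,0],[0,0,0]]}}

```text
t: 4.32
position: [0.6375, -0.0134, 0.0185]
orientation: [-0.0, 1.0, 0.012, -0.003]
contact_force: [-12.5, -0.5, 18.4]
opening: 0.0446
finger_force: 66.9
```

Emit:
{"api": "move_arm", "payload": {"slide": [[0.1,0,0],[0.2,0,0],[0.3,0,0],[0.4,0,0],[0.5,0,0],[0.6,0,0],[0.6,0,0],[0.6,0,0],[0.6,0,0],[0.6,0,0]], "delta_rot": [[0,0,0],[0,0,0],[0,0,0],[0,0,0],[0,0,0],[0,0,0],[0,0,0],[0,0,0],[0,0,0],[0,0,0]]}}

```text
t: 5.15
position: [0.6377, -0.0133, 0.0184]
orientation: [-0.0, 1.0, 0.012, -0.009]
contact_force: [-23.5, -3.0, 29.4]
opening: 0.0443
finger_force: 63.4
```

Emit:
{"api": "move_arm", "payload": {"slide": [[-0.5,0,-0.1],[-0.5,0,-0.1],[-0.5,0,-0.1],[-0.5,0,-0.1],[-0.5,0,-0.1],[-0.5,0,-0.1],[-0.5,0,-4],[-0.5,0,-8],[-0.5,0,-12],[-10,4,-14]], "delta_rot": [[0,0,0],[0,0,0],[0,0,0],[0,0,0],[0,0,0],[0,0,0],[0,0,0],[0,0,0],[0,0,0],[0,0,0]], "hand": 0.75}}

```text
t: 5.98
position: [0.6168, -0.0298, 0.1535]
orientation: [0.001, 1.0, 0.013, 0.01]
contact_force: [2.6, -1.5, 1.6]
opening: 0.0636
finger_force: 0.0
```

Run:
```python
from h import *
st();to(.446,-.057,.09,30.1);to(.446,-.057,.015,30.1)
```

```text
t 5.98 [ 0.6168 -0.0298  0.1535] q6 1.38 F [ 2.6 -1.5  1.6] open 0.0636 ff 0.0
slide [-17.27   2.27   6.  ] rot [ 0.007 -0.02  -0.5  ] up [ 0.021  0.002 -1.   ]
slide [-17.42   2.25  13.49] rot [ 0.007 -0.02  -0.5  ] up [ 0.021  0.002 -1.   ]
```

Emit:
{"api": "move_arm", "payload": {"slide": [[-17.3,2.3,4],[-17.3,2.3,4],[-17.3,2.3,4],[-17.3,2.3,4],[-17.3,2.3,4],[-17.3,2.3,4],[-17.3,2.3,4],[-17.3,2.3,4],[-17.3,2.3,4],[-17.3,2.3,4]], "delta_rot": [[0,0,-0.5],[0,0,-0.5],[0,0,-0.5],[0,0,-0.5],[0,0,-0.5],[0,0,-0.5],[0,0,-0.5],[0,0,-0.5],[0,0,-0.5],[0,0,-0.5]]}}

```text
t: 6.82
position: [0.4344, -0.0576, 0.106]
orientation: [0.0, 0.966, 0.259, 0.001]
contact_force: [0.1, 0.0, -0.7]
opening: 0.0636
finger_force: 0.0
```

Run:
```python
from h import *
st();to(.446,-.057,.015,30.1)
im,d=grab("top")
for c,P in blobs("top",im,d,(315,145,375,215)): print(c.round(),desc(P))
```

```text
t 6.82 [ 0.4344 -0.0576  0.106 ] q6 0.76 F [ 0.1  0.  -0.7] open 0.0636 ff 0.0
slide [1.02 0.52 9.1 ] rot [ 0.001 -0.002 -0.001] up [ 0.002  0.001 -1.   ]
[344. 173.] {'c': (647, -13), 'mean': array([645.6, -13.3]), 'L': 120.7, 'W': 47.3, 'toe': -1.9, 'slope': array([-0.206, -0.013]), 'z': array([15., 29., 43.]), 'n': 618}
```

Emit:
{"api": "move_arm", "payload": {"slide": [[1,0.5,2],[1,0.5,4],[1,0.5,6],[1,0.5,8],[1,0.5,9],[1,0.5,9],[1,0.5,9],[1,0.5,9],[1,0.5,9],[1,0.5,9]], "delta_rot": [[0,0,0],[0,0,0],[0,0,0],[0,0,0],[0,0,0],[0,0,0],[0,0,0],[0,0,0],[0,0,0],[0,0,0]]}}

```text
t: 7.7
position: [0.4443, -0.0568, 0.0164]
orientation: [0.0, 0.966, 0.259, 0.001]
contact_force: [0.3, -0.4, 0.1]
opening: 0.0638
finger_force: 0.0
```

Emit:
{"api": "move_arm", "payload": {"slide": [[0,0,0],[0,0,0],[0,0,0],[0,0,0],[0,0,0],[0,0,0],[0,0,0],[0,0,0],[0,0,0],[0,0,0]], "delta_rot": [[0,0,0],[0,0,0],[0,0,0],[0,0,0],[0,0,0],[0,0,0],[0,0,0],[0,0,0],[0,0,0],[0,0,0]], "hand": 0.3}}

```text
t: 8.53
position: [0.444, -0.0568, 0.0165]
orientation: [0.0, 0.966, 0.259, 0.001]
contact_force: [-1.1, 0.6, 10.2]
opening: 0.0447
finger_force: 59.7
```

Run:
```python
from h import *
st();to(.446,-.057,.12,1.3)
im,d=grab("top")
im,d=grab("side");cv2.imwrite("pics/s2.png",cv2.resize(im[130:290,220:420,::-1],None,fx=3.5,fy=3.5,interpolation=cv2.INTER_CUBIC))
for c,P in blobs("side",im,d,(325,140,395,185)): print(c.round(),desc(P))
```

```text
t 8.53 [ 0.444  -0.0568  0.0165] q6 0.77 F [-1.1  0.6 10.2] open 0.0447 ff 59.7
slide [  0.18   0.13 -10.35] rot [ 0.001 -0.001  0.501] up [ 0.001  0.001 -1.   ]
[368. 156.] {'c': (393, -55), 'mean': array([390.8, -69.4]), 'L': 104.6, 'W': 31.7, 'toe': -103.1, 'slope': array([1.494, 0.901]), 'z': array([  6.,  12., 118.]), 'n': 72}
[341. 166.] {'c': (463, -47), 'mean': array([464.4, -41.1]), 'L': 60.4, 'W': 53.2, 'toe': -148.7, 'slope': array([ 0.25 , -0.103]), 'z': array([ 5., 28., 35.]), 'n': 331}
```

View pics/s2.png

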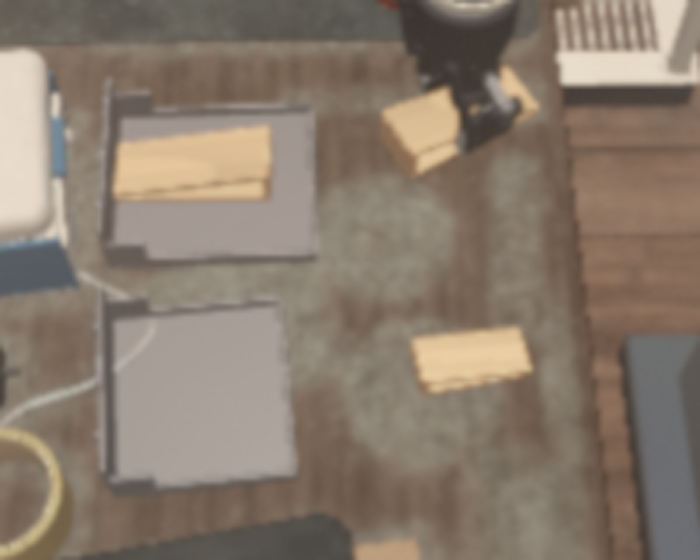

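The picture shows the laid wedge home at the back wall, at crop (113–270, 130–200), and the gripper holding the loose big wedge at (490,105). I'm lifting and carrying it over.

Emit:
{"api": "move_arm", "payload": {"slide": [[0,0,-2],[0,0,-5],[0,0,-8],[0,0,-10.3],[4,1,-10.3],[8,2,-10.3],[12,3,-10.3],[15.7,4,-10.3],[15.7,4,-10.3],[15.7,4,-10.3]], "delta_rot": [[0,0,0],[0,0,0],[0,0,0.1],[0,0,0.2],[0,0,0.3],[0,0,0.4],[0,0,0.5],[0,0,0.5],[0,0,0.5],[0,0,0.5]]}}

```text
t: 9.47
position: [0.6015, -0.0123, 0.1186]
orientation: [0.0, 1.0, 0.013, 0.001]
contact_force: [-0.5, 0.5, -1.2]
opening: 0.0445
finger_force: 62.0
```

Run:
```python
from h import *
st();to(.638,-.0135,.068,1.3,-.196)
```

```text
t 9.47 [ 0.6015 -0.0123  0.1186] q6 1.41 F [-0.5  0.5 -1.2] open 0.0445 ff 62.0
slide [3.64 0.22 5.07] rot [ 0.    -0.198  0.003] up [ 0.002  0.    -1.   ]
```

Emit:
{"api": "move_arm", "payload": {"slide": [[1,0.1,1],[2,0.1,2],[3,0.2,3],[3.6,0.2,4],[3.6,0.2,5],[3.6,0.2,5],[3.6,0.2,5],[3.6,0.2,5],[3.6,0.2,5],[3.6,0.2,5]], "delta_rot": [[0,-0.1,0],[0,-0.197,0],[0,-0.197,0],[0,-0.197,0],[0,-0.197,0],[0,-0.197,0],[0,-0.197,0],[0,-0.197,0],[0,-0.197,0],[0,-0.197,0]]}}

```text
t: 10.3
position: [0.6355, -0.014, 0.0696]
orientation: [0.001, 0.995, 0.012, -0.098]
contact_force: [-0.0, -0.1, -1.1]
opening: 0.0445
finger_force: 62.0
```

Run:
```python
from h import *
st();to(.640,-.0135,.0465,1.3,-.196)
im,d=grab("side");cv2.imwrite("pics/s3.png",cv2.resize(im[130:220,220:340,::-1],None,fx=6,fy=6,interpolation=cv2.INTER_CUBIC))
```

```text
t 10.3 [ 0.6355 -0.014   0.0696] q6 1.44 F [-0.  -0.1 -1.1] open 0.0445 ff 62.0
slide [ 0.89 -0.04  2.18] rot [ 0.    -0.     0.001] up [-0.194  0.    -0.981]
```

View pics/s3.png

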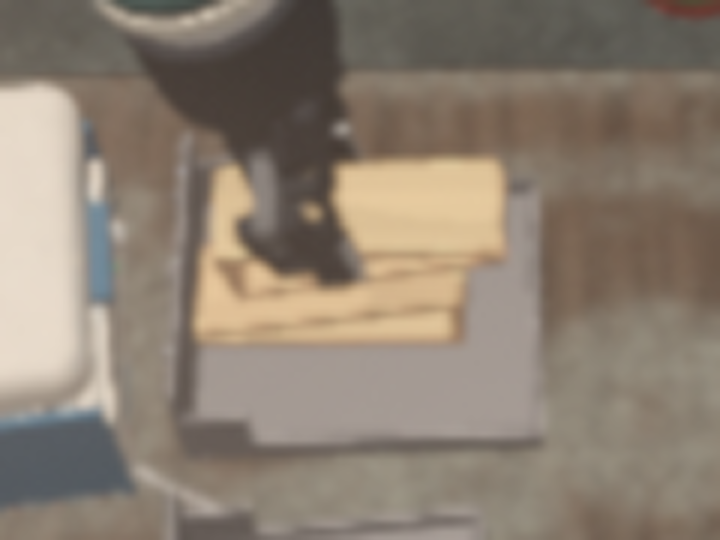

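The wedge hovers correctly over the laid one: its butt is at crop (215,200), near the wall, and its toe at (500,210), towards the front. I'm lowering it onto the slope.

Emit:
{"api": "move_arm", "payload": {"slide": [[0.4,0,0.8],[0.9,0,1.2],[0.9,0,1.5],[0.9,0,1.7],[0.9,0,1.8],[0.9,0,1.9],[0.9,0,2.0],[0.9,0,2.1],[0.9,0,2.1],[0.9,0,2.1]], "delta_rot": [[0,0,0],[0,0,0],[0,0,0],[0,0,0],[0,0,0],[0,0,0],[0,0,0],[0,0,0],[0,0,0],[0,0,0]]}}

```text
t: 11.18
position: [0.6402, -0.0138, 0.0463]
orientation: [0.001, 0.995, 0.012, -0.098]
contact_force: [-0.2, 0.4, -0.8]
opening: 0.0442
finger_force: 62.0
```

Emit:
{"api": "move_arm", "payload": {"slide": [[0,0,0.05],[0,0,0.1],[0,0,0.15],[0,0,0.2],[0,0,0.25],[0,0,0.3],[0,0,0.3],[0,0,0.3],[0,0,0.3],[0,0,0.3]], "delta_rot": [[0,0,0],[0,0,0],[0,0,0],[0,0,0],[0,0,0],[0,0,0],[0,0,0],[0,0,0],[0,0,0],[0,0,0]]}}

```text
t: 12.02
position: [0.6403, -0.0139, 0.0458]
orientation: [0.001, 0.995, 0.012, -0.098]
contact_force: [-2.2, -0.7, 14.2]
opening: 0.0446
finger_force: 63.4
```

Emit:
{"api": "move_arm", "payload": {"slide": [[0,0,-0.2],[0.2,0,-0.2],[0.4,0,-0.2],[0.6,0,-0.2],[0.8,0,-0.2],[1.0,0,-0.2],[1.15,0,-0.2],[1.3,0,-0.2],[1.45,0,-0.2],[1.6,0,-0.2]], "delta_rot": [[0,0,0],[0,0,0],[0,0,0],[0,0,0],[0,0,0],[0,0,0],[0,0,0],[0,0,0],[0,0,0],[0,0,0]]}}

```text
t: 12.85
position: [0.6523, -0.0135, 0.0434]
orientation: [0.001, 0.995, 0.012, -0.102]
contact_force: [-13.5, -1.0, 19.4]
opening: 0.0445
finger_force: 63.7
```

Emit:
{"api": "move_arm", "payload": {"slide": [[0,0,0],[0,0,0],[0,0,0],[-0.3,0,0],[-0.3,0,0],[-0.3,0,-1],[-0.3,0,-4],[-0.3,0,-8],[-0.3,0,-12],[-0.3,0,-12]], "delta_rot": [[0,0,0],[0,0,0],[0,0,0],[0,0,0],[0,0,0],[0,0,0],[0,0,0],[0,0,0],[0,0,0],[0,0,0]], "hand": 0.75}}

```text
t: 13.68
position: [0.6828, -0.0134, 0.1699]
orientation: [0.002, 0.996, 0.012, -0.091]
contact_force: [2.4, -0.3, 1.3]
opening: 0.064
finger_force: 0.0
```

Run:
```python
from h import *
st()
to(.445,.1485,.12,10.3)
to(.445,.1485,.015,10.3)
```

```text
t 13.68 [ 0.6828 -0.0134  0.1699] q6 1.45 F [ 2.4 -0.3  1.3] open 0.064 ff 0.0
slide [-22.1  -16.77   9.09] rot [-0.012  0.181 -0.156] up [-0.18   0.002 -0.984]
slide [-20.21 -16.79  19.42] rot [-0.012  0.181 -0.156] up [-0.18   0.002 -0.984]
```

Emit:
{"api": "move_arm", "payload": {"slide": [[-22,-16.8,9],[-22,-16.8,9],[-22,-16.8,9],[-22,-16.8,9],[-22,-16.8,9],[-22,-16.8,9],[-22,-16.8,9],[-22,-16.8,9],[-22,-16.8,9],[-22,-16.8,9]], "delta_rot": [[-0.014,0.197,-0.156],[-0.014,0.197,-0.156],[-0.014,0.197,-0.156],[-0.014,0.197,-0.156],[-0.014,0.197,-0.156],[-0.014,0.197,-0.156],[-0.014,0.197,-0.156],[-0.014,0.197,-0.156],[-0.014,0.197,-0.156],[-0.014,0.197,-0.156]]}}

```text
t: 14.52
position: [0.4401, 0.1498, 0.116]
orientation: [-0.001, 0.996, 0.09, 0.001]
contact_force: [0.7, 0.2, 0.2]
opening: 0.0642
finger_force: 0.0
```

Run:
```python
from h import *
st()
to(.445,.149,.015,10.3)
im,d=grab("top");cv2.imwrite("pics/t4.png",cv2.resize(im[135:275,210:390,::-1],None,fx=4.2,fy=4.2,interpolation=cv2.INTER_CUBIC))
for c,P in blobs("top",im,d,(315,145,375,215)): print(c.round(),desc(P))
```

```text
t 14.52 [0.4401 0.1498 0.116 ] q6 1.57 F [0.7 0.2 0.2] open 0.0642 ff 0.0
slide [ 0.44  0.18 10.1 ] rot [-0.001 -0.003  0.001] up [ 0.003 -0.001 -1.   ]
[344. 172.] {'c': (645, -13), 'mean': array([644.6, -13.4]), 'L': 123.7, 'W': 46.5, 'toe': -178.9, 'slope': array([ 0.011, -0.1  ]), 'z': array([28., 53., 59.]), 'n': 691}
```

View pics/t4.png

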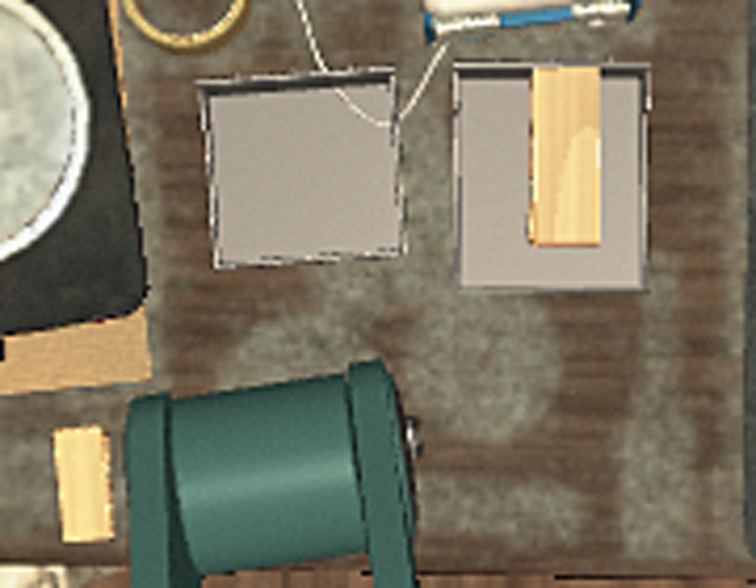

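The big pair sits against the wall at crop (532–600, 68–245), level on top at z ≈ 53 mm and square to the tray. Next is small wedge 1.

Emit:
{"api": "move_arm", "payload": {"slide": [[0.4,0.2,3],[0.4,0.2,6],[0.4,0.2,8],[0.4,0.2,9],[0.4,0.2,10],[0.4,0.2,10],[0.4,0.2,10],[0.4,0.2,10],[0.4,0.2,10],[0.4,0.2,10]], "delta_rot": [[0,0,0],[0,0,0],[0,0,0],[0,0,0],[0,0,0],[0,0,0],[0,0,0],[0,0,0],[0,0,0],[0,0,0]]}}

```text
t: 15.4
position: [0.4442, 0.1484, 0.016]
orientation: [-0.001, 0.996, 0.09, 0.001]
contact_force: [-0.7, -0.0, -0.6]
opening: 0.0639
finger_force: 0.0
```

Emit:
{"api": "move_arm", "payload": {"slide": [[0,0,0],[0,0,0],[0,0,0],[0,0,0],[0,0,0],[0,0,0],[0,0,0],[0,0,0],[0,0,0],[0,0,0]], "delta_rot": [[0,0,0],[0,0,0],[0,0,0],[0,0,0],[0,0,0],[0,0,0],[0,0,0],[0,0,0],[0,0,0],[0,0,0]], "hand": 0.15}}

```text
t: 16.23
position: [0.4435, 0.1484, 0.0159]
orientation: [-0.001, 0.996, 0.09, 0.001]
contact_force: [-0.6, -0.4, 7.7]
opening: 0.0327
finger_force: 58.9
```

Run:
```python
from h import *
st()
to(.56,.16,.12,70); to(.61,.171,.08,184.8)
```

```text
t 16.23 [0.4435 0.1484 0.0159] q6 1.56 F [-0.6 -0.4  7.7] open 0.0327 ff 58.9
slide [ 11.68   0.94 -10.4 ] rot [-1.000e-03 -2.000e-03 -1.041e+00] up [ 0.001 -0.001 -1.   ]
slide [16.8   0.76 -6.39] rot [ 2.000e-03 -2.000e-03 -3.045e+00] up [ 0.001 -0.001 -1.   ]
```

Emit:
{"api": "move_arm", "payload": {"slide": [[0,0,-3],[0,0,-6],[0,0,-9],[3,0,-11],[6,0.5,-11],[9,0.9,-11],[11.7,0.9,-11],[11.7,0.9,-11],[11.7,0.9,-11],[11.7,0.9,-11]], "delta_rot": [[0,0,0],[0,0,-0.1],[0,0,-0.2],[0,0,-0.3],[0,0,-0.4],[0,0,-0.52],[0,0,-0.64],[0,0,-0.76],[0,0,-0.88],[0,0,-1.0]]}}

```text
t: 17.07
position: [0.56, 0.1603, 0.1249]
orientation: [-0.001, 0.829, 0.559, 0.0]
contact_force: [0.0, -0.5, -1.3]
opening: 0.0324
finger_force: 60.2
```

Emit:
{"api": "move_arm", "payload": {"slide": [[0,0,0],[0,0,0],[0,0,0],[0,0,0],[0,0,0],[0,0,0],[0,0,0],[0,0,0],[0,0,0],[0,0,0]], "delta_rot": [[0,0,-0.12],[0,0,-0.24],[0,0,-0.36],[0,0,-0.48],[0,0,-0.6],[0,0,-0.72],[0,0,-0.84],[0,0,-0.96],[0,0,-1.08],[0,0,-1.2]]}}

```text
t: 17.9
position: [0.5595, 0.1603, 0.1251]
orientation: [-0.0, 0.369, 0.93, 0.001]
contact_force: [-0.3, -0.6, -1.3]
opening: 0.0326
finger_force: 60.2
```

Run:
```python
from h import *
st()
to(.636,.169,.06,184.8)
```

```text
t 17.9 [0.5595 0.1603 0.1251] q6 -0.66 F [-0.3 -0.6 -1.3] open 0.0326 ff 60.2
slide [-4.99  5.87  6.51] rot [ 0.001 -0.001 -0.839] up [ 0.001  0.001 -1.   ]
```

Emit:
{"api": "move_arm", "payload": {"slide": [[-1,1,1],[-2,2.5,2],[-3,4,3],[-4,5,4],[-5,5.9,5],[-5,5.9,6],[-5,5.9,6.5],[-5,5.9,6.5],[-5,5.9,6.5],[-5,5.9,6.5]], "delta_rot": [[0,0,-0.12],[0,0,-0.24],[0,0,-0.36],[0,0,-0.48],[0,0,-0.6],[0,0,-0.72],[0,0,-0.84],[0,0,-0.84],[0,0,-0.84],[0,0,-0.84]]}}

```text
t: 18.73
position: [0.6368, 0.1687, 0.0606]
orientation: [0.0, -0.038, 0.999, 0.001]
contact_force: [0.5, 0.0, -0.5]
opening: 0.0326
finger_force: 60.2
```

Run:
```python
from h import *
st()
to(.638,.1695,.021,184.8)
```

```text
t 18.73 [0.6368 0.1687 0.0606] q6 -1.49 F [ 0.5  0.  -0.5] open 0.0326 ff 60.2
slide [-0.13  0.06  3.96] rot [ 0.002  0.    -0.009] up [-0.     0.002 -1.   ]
```

Emit:
{"api": "move_arm", "payload": {"slide": [[0,0,1],[0,0,2],[0,0,2.8],[0,0,3.3],[0,0,3.6],[0,0,3.8],[0,0,3.9],[0,0,4.0],[0,0,4.1],[0,0,4.1]], "delta_rot": [[0,0,-0.01],[0,0,-0.01],[0,0,-0.01],[0,0,-0.01],[0,0,-0.01],[0,0,-0.01],[0,0,-0.01],[0,0,-0.01],[0,0,-0.01],[0,0,-0.01]]}}

```text
t: 19.57
position: [0.6372, 0.1687, 0.02]
orientation: [0.0, -0.044, 0.999, 0.001]
contact_force: [-0.7, -0.4, 2.0]
opening: 0.0322
finger_force: 60.5
```

Emit:
{"api": "move_arm", "payload": {"slide": [[-0.2,0,0],[-0.4,0,0],[-0.6,0,0],[-0.8,0,0],[-1.0,0,0],[-1.2,0,0],[-1.4,0,0],[-1.55,0,0],[-1.7,0,0],[-1.8,0,0]], "delta_rot": [[0,0,0],[0,0,0],[0,0,0],[0,0,0],[0,0,0],[0,0,0],[0,0,0],[0,0,0],[0,0,0],[0,0,0]]}}

```text
t: 20.4
position: [0.6491, 0.1698, 0.0199]
orientation: [-0.005, -0.044, 0.999, 0.0]
contact_force: [-17.9, -1.1, 20.1]
opening: 0.0323
finger_force: 62.2
```

Emit:
{"api": "move_arm", "payload": {"slide": [[0,0,-0.1],[0,0,-0.1],[0,0,-0.1],[0.5,0,-0.1],[0.5,0,-1],[0.5,0,-4],[0.5,0,-8],[0.5,0,-11],[4,-3,-12],[8,-6,-12]], "delta_rot": [[0,0,0],[0,0,0],[0,0,0],[0,0,0],[0,0,0],[0,0,0],[0,0,0.1],[0,0,0.2],[0,0,0.3],[0,0,0.4]], "hand": 0.75}}

```text
t: 21.23
position: [0.5949, 0.113, 0.1434]
orientation: [0.005, 0.156, 0.988, 0.002]
contact_force: [-0.1, -1.4, -0.5]
opening: 0.0638
finger_force: 0.0
```

Run:
```python
from h import *
st()
to(.414,.320,.11,184.5+0.5)
to(.414,.320,.11,5)
```

```text
t 21.23 [0.5949 0.113  0.1434] q6 -1.18 F [-0.1 -1.4 -0.5] open 0.0638 ff 0.0
slide [23.63 14.08  3.19] rot [ 0.004  0.011 -0.401] up [-0.01   0.006 -1.   ]
slide [23.63 14.08  3.19] rot [ 0.015 -0.005  2.74 ] up [-0.01   0.006 -1.   ]
```

Emit:
{"api": "move_arm", "payload": {"slide": [[23.6,14.1,2],[23.6,14.1,2],[23.6,14.1,2],[23.6,14.1,2],[23.6,14.1,2],[23.6,14.1,2],[23.6,14.1,2],[23.6,14.1,2],[23.6,14.1,2],[23.6,14.1,2]], "delta_rot": [[0,0,-0.4],[0,0,-0.4],[0,0,-0.4],[0,0,-0.4],[0,0,-0.4],[0,0,-0.4],[0,0,-0.4],[0,0,-0.4],[0,0,-0.4],[0,0,-0.4]]}}

```text
t: 22.07
position: [0.4099, 0.319, 0.1197]
orientation: [0.001, -0.045, 0.999, 0.001]
contact_force: [-0.3, -0.2, -0.3]
opening: 0.0642
finger_force: 0.0
```

Run:
```python
from h import *
st()
to(.4145,.320,.015,185)
im,d=grab("top");cv2.imwrite("pics/t5.png",cv2.resize(im[135:275,190:370,::-1],None,fx=4.2,fy=4.2,interpolation=cv2.INTER_CUBIC))
for c,P in blobs("top",im,d,(255,145,310,215)): print(c.round(),desc(P))
```

```text
t 22.07 [0.4099 0.319  0.1197] q6 -1.13 F [-0.3 -0.2 -0.3] open 0.0642 ff 0.0
slide [-0.45  0.04 10.47] rot [0.002 0.002 0.002] up [-0.002  0.002 -1.   ]
[282. 169.] {'c': (655, 170), 'mean': array([654. , 169.8]), 'L': 80.6, 'W': 34.1, 'toe': 5.1, 'slope': array([-0.187,  0.001]), 'z': array([14., 25., 34.]), 'n': 298}
```

View pics/t5.png

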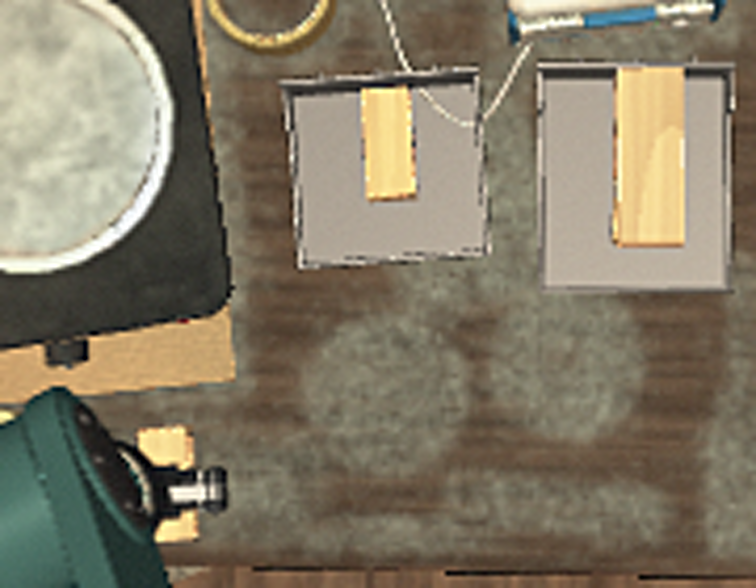

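The lower small wedge lies at the wall, square to the tray, at crop (362–415, 87–200). The gripper is over the last wedge at about (165,485).

Emit:
{"api": "move_arm", "payload": {"slide": [[-0.4,0,3],[-0.4,0,6],[-0.4,0,8],[-0.4,0,9.5],[-0.4,0,10.4],[-0.4,0,10.4],[-0.4,0,10.4],[-0.4,0,10.4],[-0.4,0,10.4],[-0.4,0,10.4]], "delta_rot": [[0,0,0],[0,0,0],[0,0,0],[0,0,0],[0,0,0],[0,0,0],[0,0,0],[0,0,0],[0,0,0],[0,0,0]]}}

```text
t: 22.95
position: [0.4139, 0.3199, 0.0162]
orientation: [0.001, -0.044, 0.999, 0.001]
contact_force: [-0.5, 0.1, 0.3]
opening: 0.0641
finger_force: 0.0
```

Emit:
{"api": "move_arm", "payload": {"slide": [[0,0,0],[0,0,0],[0,0,0],[0,0,0],[0,0,0],[0,0,0],[0,0,0],[0,0,0],[0,0,0],[0,0,0]], "delta_rot": [[0,0,0],[0,0,0],[0,0,0],[0,0,0],[0,0,0],[0,0,0],[0,0,0],[0,0,0],[0,0,0],[0,0,0]], "hand": 0.15}}

```text
t: 23.78
position: [0.4133, 0.3197, 0.0159]
orientation: [0.001, -0.044, 0.999, 0.001]
contact_force: [-1.1, -1.7, 7.7]
opening: 0.0324
finger_force: 59.2
```

Run:
```python
from h import *
st()
to(.62,.168,.12,185)
```

```text
t 23.78 [0.4133 0.3197 0.0159] q6 -1.14 F [-1.1 -1.7  7.7] open 0.0324 ff 59.2
slide [-19.25 -16.93 -10.42] rot [0.002 0.001 0.002] up [-0.001  0.002 -1.   ]
```

Emit:
{"api": "move_arm", "payload": {"slide": [[0,0,-3],[0,0,-6],[-2,-1,-9],[-5,-4,-11],[-8,-7,-11],[-11,-10,-11],[-14,-13,-11],[-17,-15,-11],[-19.2,-16.9,-11],[-19.2,-16.9,-11]], "delta_rot": [[0,0,0],[0,0,0],[0,0,0],[0,0,0],[0,0,0],[0,0,0],[0,0,0],[0,0,0],[0,0,0],[0,0,0]]}}

```text
t: 24.62
position: [0.6255, 0.1642, 0.1255]
orientation: [0.003, -0.042, 0.999, 0.0]
contact_force: [1.2, 1.0, -0.2]
opening: 0.0318
finger_force: 60.1
```

Run:
```python
from h import *
st()
to(.640,.169,.063,185,.196)
```

```text
t 24.62 [0.6255 0.1642 0.1255] q6 -1.51 F [ 1.2  1.  -0.2] open 0.0318 ff 60.1
slide [-1.44  0.35  6.26] rot [ 0.     0.202 -0.002] up [-0.006  0.    -1.   ]
```

Emit:
{"api": "move_arm", "payload": {"slide": [[-0.5,0,1],[-1,0,2],[-1.5,0.1,3],[-1.8,0.1,4],[-1.8,0.1,5],[-1.8,0.1,6],[-1.8,0.1,6.2],[-1.8,0.1,6.2],[-1.8,0.1,6.2],[-1.8,0.1,6.2]], "delta_rot": [[0,0.1,0],[0,0.197,0],[0,0.197,0],[0,0.197,0],[0,0.197,0],[0,0.197,0],[0,0.197,0],[0,0.197,0],[0,0.197,0],[0,0.197,0]]}}

```text
t: 25.45
position: [0.6373, 0.1709, 0.064]
orientation: [-0.097, -0.044, 0.994, -0.004]
contact_force: [-0.1, -0.4, -1.1]
opening: 0.0325
finger_force: 60.1
```

Run:
```python
from h import *
st()
to(.645,.1694,.0421,185,.197)
```

```text
t 25.45 [0.6373 0.1709 0.064 ] q6 -1.52 F [-0.1 -0.4 -1.1] open 0.0325 ff 60.1
slide [-1.17 -0.22  2.  ] rot [0.001 0.002 0.002] up [ 0.194  0.002 -0.981]
```

Emit:
{"api": "move_arm", "payload": {"slide": [[-0.6,-0.2,0.8],[-1.1,-0.2,1.2],[-1.1,-0.2,1.5],[-1.1,-0.2,1.7],[-1.1,-0.2,1.9],[-1.1,-0.2,2.0],[-1.1,-0.2,2.1],[-1.1,-0.2,2.2],[-1.1,-0.2,2.3],[-1.1,-0.2,2.3]], "delta_rot": [[0,0,0],[0,0,0],[0,0,0],[0,0,0],[0,0,0],[0,0,0],[0,0,0],[0,0,0],[0,0,0],[0,0,0]]}}

```text
t: 26.28
position: [0.6442, 0.1693, 0.042]
orientation: [-0.097, -0.044, 0.994, -0.004]
contact_force: [-3.3, -0.8, 20.5]
opening: 0.0326
finger_force: 62.3
```

Emit:
{"api": "move_arm", "payload": {"slide": [[0,0,-0.2],[-0.2,0,-0.2],[-0.4,0,-0.2],[-0.6,0,-0.2],[-0.8,0,-0.2],[-1.0,0,-0.2],[-1.2,0,-0.2],[-1.35,0,-0.2],[-1.5,0,-0.2],[-1.6,0,-0.2]], "delta_rot": [[0,0,0],[0,0,0],[0,0,0],[0,0,0],[0,0,0],[0,0,0],[0,0,0],[0,0,0],[0,0,0],[0,0,0]]}}

```text
t: 27.12
position: [0.6569, 0.1706, 0.0394]
orientation: [-0.101, -0.044, 0.994, -0.004]
contact_force: [-10.1, -0.8, 21.7]
opening: 0.0322
finger_force: 62.2
```

Emit:
{"api": "move_arm", "payload": {"slide": [[-0.1,0,0],[-0.1,0,0],[0,0,0],[0.3,0,0],[0.3,0,0],[0.3,0,-1],[0.3,0,-4],[0.3,0,-8],[0.3,0,-12],[0.3,0,-12]], "delta_rot": [[0,0,0],[0,0,0],[0,0,0],[0,0,0],[0,0,0],[0,0,0],[0,0,0],[0,0,0],[0,0,0],[0,0,0]], "hand": 0.75}}

```text
t: 27.95
position: [0.6866, 0.1732, 0.1651]
orientation: [-0.09, -0.044, 0.995, -0.003]
contact_force: [1.5, 0.1, 0.7]
opening: 0.064
finger_force: 0.0
```

Emit:
{"api": "move_arm", "payload": {"slide": [[5,0,-1],[10,0,-2],[14,0,-3],[18,0,-3],[20,0,-3],[20,0,-3],[20,0,-3],[20,0,-3],[20,0,-3],[20,0,-3]], "delta_rot": [[0,0,0],[0,0,0],[0,0,0],[0,0,0],[0,0,0],[0,0,0],[0,0,0],[0,0,0],[0,0,0],[0,0,0]]}}

```text
t: 28.78
position: [0.4919, 0.1555, 0.2236]
orientation: [-0.098, -0.044, 0.994, -0.004]
contact_force: [0.1, 0.7, -0.5]
opening: 0.0639
finger_force: 0.0
```

Run:
```python
from h import *
st()
im,d=grab("top")
for c,P in blobs("top",im,d,(255,145,375,215)): print(c.round(),desc(P))
a=im[135:215,240:385,::-1]
im,d=grab("side");b=im[145:280,230:330,::-1]
A=cv2.resize(a,(435,240),interpolation=cv2.INTER_CUBIC);B=cv2.resize(b,(350,472),interpolation=cv2.INTER_CUBIC)
o=np.zeros((472,785,3),np.uint8);o[:240,:435]=A;o[:,435:]=B;cv2.imwrite("pics/f.png",o)
```

```text
t 28.78 [0.4919 0.1555 0.2236] q6 -1.5 F [ 0.1  0.7 -0.5] open 0.0639 ff 0.0
[344. 172.] {'c': (645, -13), 'mean': array([644.5, -13.4]), 'L': 123.1, 'W': 46.9, 'toe': -178.7, 'slope': array([ 0.004, -0.102]), 'z': array([29., 53., 58.]), 'n': 691}
```

View pics/f.png

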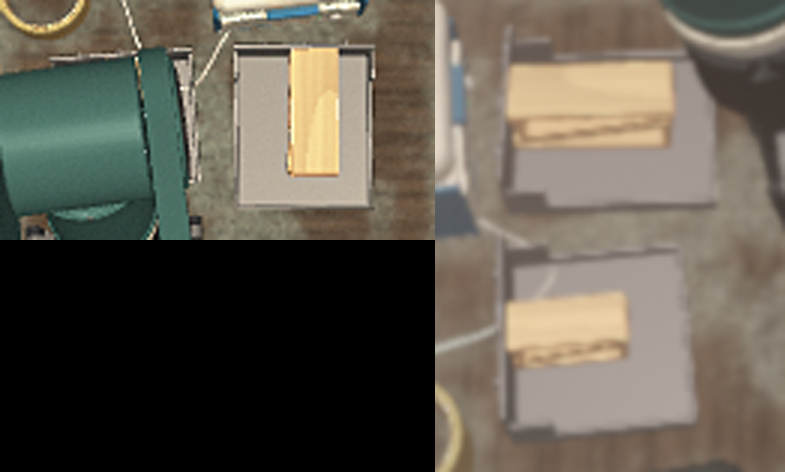

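Both pairs look seated, level and at the back wall in the side view: the big pair at (505–675, 60–148) and the small pair at (507–628, 292–368). I'll check the numbers once from the side depth, then hand in.

Run:
```python
from h import *
im,d=grab("side")
for c,P in blobs("side",im,d,(235,145,330,270)):
    for lo,hi in((.040,.07),):
        Q=P[(P[:,2]>(P[:,2].max()*.85 if 0 else np.percentile(P[:,2],60)))]
        print(c.round(),desc(Q),'xmax top',np.percentile(Q[:,0],99).round(4),'all',np.percentile(P[:,0],99).round(4))
# back walls in side: tops
P=world("side",d).reshape(400,640,3); Q=P[140:275,235:260].reshape(-1,3); 
for y0,y1 in((-.06,-.04),(.02,.05),(.12,.14),(.2,.22)):
    q=Q[(Q[:,1]>y0)&(Q[:,1]<y1)&(Q[:,2]>.05)&(Q[:,2]<.065)&(Q[:,0]<.73)]; print(y0,len(q),np.percentile(q[:,0],[5,50,95]).round(4) if len(q) else '')
```

```text
[274. 174.] {'c': (643, -13), 'mean': array([642.3, -12. ]), 'L': 122.9, 'W': 46.9, 'toe': -179.6, 'slope': array([0.001, 0.006]), 'z': array([50., 52., 55.]), 'n': 461} xmax top 0.7039 all 0.7038
[268. 239.] {'c': (651, 171), 'mean': array([650.2, 171.6]), 'L': 81.4, 'W': 34.8, 'toe': 5.7, 'slope': array([-0.002,  0.003]), 'z': array([43., 44., 46.]), 'n': 262} xmax top 0.6908 all 0.6924
-0.06 13 [0.705  0.7071 0.7084]
0.02 24 [0.7026 0.7051 0.7294]
0.12 16 [0.6951 0.697  0.6987]
0.2 16 [0.6888 0.6905 0.6922]
```

```bash
python3 -c "
from rig import arm
print(arm.close_job())"
```

```text
the job is handed in; nothing more can be done
None
```

I handed the job in at about 29 s: by the last measurements both wedge pairs lie head to tail, level on top and within about 1 mm of the back wall in their trays. I kept the arm clear of the tin, tape roll and pen but did not measure them again at the end, and the hand-in gave no verdict.

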